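# Fold the case flap over and tuck it under the lip

### The job

Close the connector case: with the fingertips fold its standing spring flap over and down flat, and while it is held down push it away from its hinge until its free edge is tucked fully home beneath the retaining lip, so that it stays shut by itself when you let go. Only push and press: grip nothing, and leave the plug in the case and the label roll, jar and marker beside it where they are.

Things in the scene. Friction and masses are not known exactly. Their poses are not given: they have to be found in the camera images.
- case: grey metal tray, 162 x 120 mm, 34 mm high, fixed to the worktop, a plug lying in it. Origin on the worktop under it (tray from x = -78 to +84 mm, y = +-60 mm). x points from the hinge end (nearer the robot) to the lip end, y along the hinge, z up. The flap's hinge pin runs in two dark slotted ears at y = +-58 mm, up to z = 46 mm, x = -84 to -40 mm
- lip_edge (a point): middle of the mouth of the dark retaining lip on the tray's far end wall, at case x = 63, y = 0, z = 46 mm; axes as the case. The lip is 72 mm wide and 49 mm high; from the mouth its underside slopes down at 45 degrees to x = 69 mm, then is flat, 40.5 mm above the worktop, to the wall at x = 80 mm
- flap_hinge (a point): middle of the flap's hinge axis; axes as the case: at case y = 0, z = 36.5 mm, x = -70 mm plus the value of joint tuck
- flap (a joint): angle of the aluminium flap, rad: 0 = folded flat over the tray (hard stop), 1.57 = upright, up to 1.9 leaning back over the hinge end; starts 1.2 to 1.65. A light spring lifts it from flat back to 0.8-1.1 unless the lip holds its edge; 1 N at the edge or 2 N at the step keeps it down. Flap 104 mm wide, 3 mm thick, free edge 128 mm from the hinge axis, mid-plane through that axis
- tuck (a joint): how far the hinge pin and flap have slid along the case's +x, m: 0 = back, 0.020 = fully home (hard stop); starts 0 to 0.002. Takes about 4 N to slide and stays where left. The flat flap's edge lies at case x = 58 mm plus this value; if slid beyond 0.004 before it is folded flat, the flap comes down on the lip and must be slid back first
- flap_edge (a point): middle of the flap's free edge; its x axis points along the flap away from the hinge, z out of the outer face (toward the robot when upright, up when flat)
- flap_step (a point): middle of the top of the thumb step on the flap's outer face, axes as flap_edge: a wall 80 mm wide facing the hinge, 74 mm from the hinge axis, 9 mm high above the face, with a ramp from its top down toward the free edge. Push the flat flap home against this wall; between hinge and step the face is plain
- plug: loose connector plug, 36 x 78 x 16 mm, lying in the tray beneath the flap, inner floor 3 mm above the worktop; origin at the centre of its underside; leave alone
- label_roll: loose roll of blank labels, 69 mm across and 50 mm high, standing beside the case on its left or right; origin at the centre of its underside; leave alone
- jar: loose sample jar with screw lid, 48 mm across and 66 mm high, on the other side of the case; origin at the centre of its underside; leave alone
- marker: loose marker pen, 131 x 18 x 20 mm, lying on the worktop to the right of the case; origin at the centre of its underside; leave alone
Not all that is in view belongs to the job. There is more than one size of the case; the one meant has the size given above.

How it is judged:
By the outcome, as a careful person would: the job done as asked, in the order asked, and still so for the second after the job is handed in, with the robot touching nothing.
It also fails if it takes over 42 s, if anything falls off the work surface, if the arm or the gripper's body presses on something with over 40 N, if the wrist force passes 120 N, or if a joint passes its speed limit or range.

### The arm

A 7-joint arm with a two-finger parallel gripper is mounted at the origin on a cart in front of the work surface, level with it; the furniture and walls round the work are solid. World frame = base frame: x ahead of the robot, y to its left, z up, the work surface at z = 0. Lengths are in m, angles in rad, forces in N, time in s.
With the tool pointing down it reaches from about 0.4 to 0.85 m from the base axis. Payload 4.5 kg.
Tool frame: the origin (TCP) lies at the very end of the fingers, on their centre line; the grasp point (between the pads) lies 19 mm behind it; z points along the fingers, y is the line along which they close (so a half turn about z gives the same grasp; the last joint's range is limited). The gripper opens to 88 mm and grips with 3 to 60 N. Pads are 18 mm wide; open, the fingers measure 123 mm over their backs; the gripper's body (75 mm by 187 mm) begins 45 mm behind the grasp point.
Start: joints at [1.38, 0.689, -0.195, 1.565, 0.157, 0.902, -0.215], TCP at [0.139, -0.609, 0.202] pointing down, gripper open.
Joint ranges: [-3.01, 3.01], [-0.46, 2.08], [-1.47, 1.51], [0.13, 2.56], [-1, 4.14], [0.04, 2.09], [-2.66, 2.66]. Speed limits (rad/s): [2.57, 2.57, 3.14, 3.14, 3.14, 3.14, 3.14].

### API

Orientations are given as [roll, pitch, yaw] about the fixed x, y, z axes, in that order (R = Rz(yaw) Ry(pitch) Rx(roll)).
In Python, from plant import env gives the robot as it stands. The module is installed in compiled form; this text tells all that it offers.
- The arm moves only by the shell command python3 -m pendant 'ROWS'. ROWS is JSON, one flat list of numbers, 7 for each row, row after row: the shift along the tool's x, y, z in units of 50 mm (1.0 is 50 mm), then the turn, a rotation vector about the tool's x, y, z in degrees, then the opening, from 0 (shut) to 1 (fully open). In form: [dx, dy, dz, rx, ry, rz, hand, dx, dy, dz, rx, ry, rz, hand, ...]. A call has 1 to 12 rows; each row shifts and turns the commanded pose from where the row before left it, along the tool's axes as they then stand; what a row does not reach is not made up. A row lasts 1/10 s, in which the tool goes at most 50 mm and 8.59 degrees, less where a joint would pass 70% of its speed; a pose out of reach is approached as far as the arm can. A call is refused whole if a number of a shift passes 1 or a number of a turn 8.59, either way. A call with a gripper value outside its range is refused whole. The fingers move at their own pace and stop on an object; the grip force is fixed at half the most. Time passes only in rows, so rows that do not move let the fingers close. It gives the time, the measured TCP pose, the force, the opening and the grip force at its end, in the units of the state.
- env.state(): the state, without advancing time (a new reading comes with each control period).
- env.snapshot(name): name is "scene" or "top"; returns the picture (400x640x3 uint8, blue, green, red); there is no depth.
- env.get_calibration(name): a dict with "intrinsics" (3x3 intrinsics, pixels), "R" (3x3) and "t" (3): a world point X has camera coordinates R X + t. Camera axes: x right, y down, z forward; pixel columns grow to the right and rows downward; lengths in m; the calibration is good to about 2 mm. A picture is of the moment at which its call begins. get_calibration takes no time and is no camera call.
- env.hand_in(): hands the job in; it is judged then, once.
The state is a dict: "time": time; "qpos": joint angles; "qvel": joint speeds; "tau": joint torques, N m; "ee_pos": TCP position; "tcp_rot": TCP orientation; "wrist_force": force on the tool from outside, world axes, zero at the start; "wrist_torque": the same for the moment, N m; "grip_width": finger opening in m; "finger_force": force on a finger pad.
Only numpy, scipy, OpenCV 4.12 (cv2) and the standard library are available. Lean on these libraries where they do the work, as an engineer would, in place of code of your own. Each camera call takes 0.05 s, during which the arm holds its last target. There are 200 camera calls.

## Working session

There is one attempt and no reset: what is moved stays moved. The work goes in short steps, Python scripts to look and compute and a shell command to move; the robot and the scene stay as the last step left them, time stands still between calls to the robot, and variables do not carry over. Pictures are saved under pics/ and viewed, at most 10 in all, crops included, and the job is handed in when it is done.

```bash
mkdir -p pics; cat > h.py <<'E'
import numpy as np,cv2
from plant import env
def proj(n,P):
    c=env.get_calibration(n);p=np.atleast_2d(P)@np.array(c["R"]).T+np.array(c["t"]);q=p@np.array(c["intrinsics"]).T
    return q[:,:2]/q[:,2:]
def ray(n,uv,z):
    c=env.get_calibration(n);R=np.array(c["R"]);t=np.array(c["t"]);o=-R.T@t
    d=R.T@np.linalg.solve(np.array(c["intrinsics"]),[uv[0],uv[1],1.]);return o+d*(z-o[2])/d[2]
E
python3 - <<'E'
from h import *
for n in("scene","top"):
    cv2.imwrite(f"pics/{n}0.png",env.snapshot(n)); c=env.get_calibration(n);print(n,np.round(-np.array(c["R"]).T@np.array(c["t"]),3),np.round(c["R"],2).tolist(),c["intrinsics"])
s=env.state();print(s["time"],s["ee_pos"],s["tcp_rot"],s["grip_width"])
E
```

```text
scene [0.154 0.404 0.751] [[-0.72, -0.7, -0.01], [-0.51, 0.54, -0.67], [0.48, -0.48, -0.74]] [[368.91006979   0.         325.61870613]
 [  0.         368.91006979 207.71393937]
 [  0.           0.           1.        ]]
top [ 0.437 -0.065  1.082] [[-0.01, -1.0, -0.01], [-0.99, 0.01, -0.14], [0.14, 0.01, -0.99]] [[445.80521272   0.         317.02282854]
 [  0.         445.80521272 200.44798   ]
 [  0.           0.           1.        ]]
0.1 [ 0.13912475 -0.60868363  0.20160641] [-3.13996232e+00  1.29270890e-04  2.24850820e-01] 0.08802875523404516
```

View pics/scene0.png

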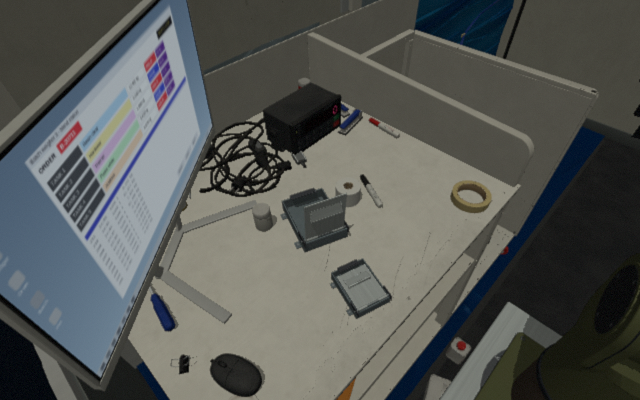

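View pics/top0.png

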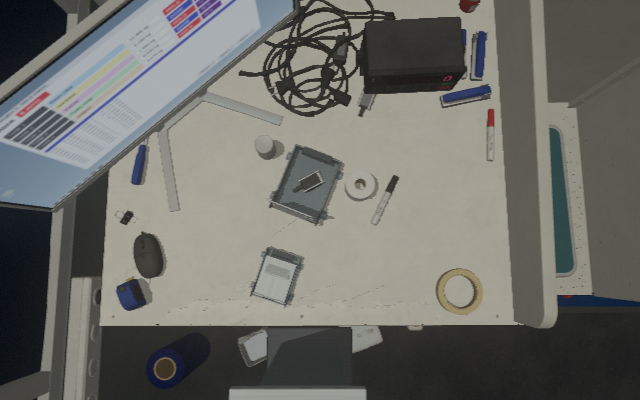

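Two candidates appear in the top view. The tray at (307,185) is larger, with a standing flap and a plug, and has the jar (265,147), roll (360,185) and marker (385,200) around it. The one at (276,275) is smaller and already shut. The first fits the description; I'll confirm it with an enlarged crop.

```bash
python3 - <<'E'
import cv2,numpy as np
a=cv2.imread("pics/top0.png")[130:240,240:410];b=cv2.imread("pics/scene0.png")[175:260,245:395]
a=cv2.resize(a,(765,495),interpolation=3);cv2.imwrite("pics/ca.png",np.clip(a*1.6,0,255).astype('uint8'))
b=cv2.resize(b,(750,425),interpolation=3);cv2.imwrite("pics/cb.png",np.clip(b*1.6,0,255).astype('uint8'))
E
```

```text
(no output)
```

View pics/ca.png

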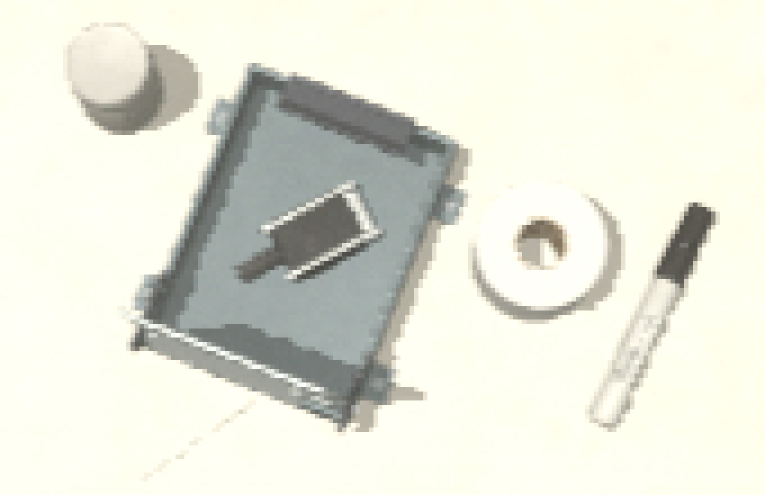

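View pics/cb.png

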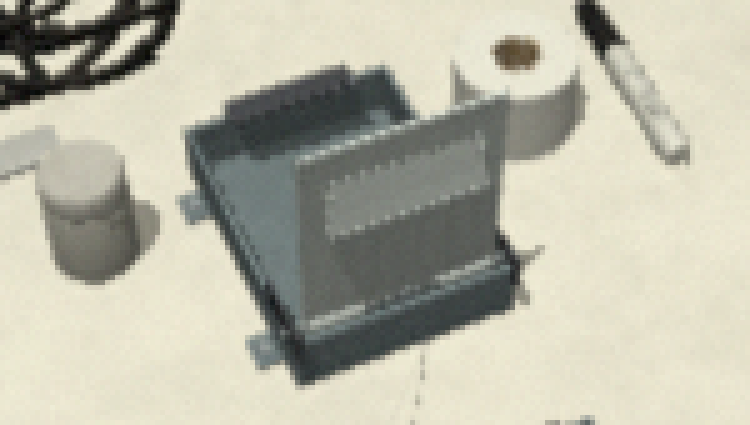

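The crop confirms it: upright flap with step, dark lip at the far end, plug inside, tray edge at about twice the other's area. Next I fit the pose using corners from both views.

```bash
cat > fit.py <<'E'
from h import *
from scipy.optimize import least_squares
T=lambda x,y:(240+x/4.5,130+y/4.5)
S=lambda x,y:(245+x/5,175+y/5)
F=lambda s:(lambda f:np.array([-70+128*np.cos(f),52*s,36.5+128*np.sin(f)]))
K=lambda *p:(lambda f:np.array(p,float))
obs=[("top",T(252,67),K(84,60,34)),("top",T(462,150),K(84,-60,34)),("top",T(418,122),K(84,-36,49)),("top",T(292,76),K(84,36,49)),
("top",T(125,312),F(1)),("scene",S(225,102),K(84,36,49)),("scene",S(347,67),K(84,-36,49)),("scene",S(185,130),K(84,60,34)),
("scene",S(305,383),K(-78,60,0)),("scene",S(517,305),K(-78,-60,0)),("scene",S(296,158),F(1)),("scene",S(505,95),F(-1))]
def W(p,v):
    c,s=np.cos(p[2]),np.sin(p[2]);v=v/1000;return np.array([p[0]+c*v[0]-s*v[1],p[1]+s*v[0]+c*v[1],v[2]])
def res(p): return np.concatenate([proj(n,W(p,m(p[3])))[0]-uv for n,uv,m in obs])
r=least_squares(res,[.45,-.05,-.3,1.4],loss="soft_l1")
p=r.x
if __name__=="__main__":
    print(p,np.degrees(p[2]));print(res(p).reshape(-1,2).round(1).tolist())
    for nm,v in dict(lip=(63,0,46),hinge=(-70,0,36.5),edge=F(0)(p[3]),stepflat=(4,0,47)).items():print(nm,W(p,np.array(v,float)).round(4))
    for uv,z in((T(102,62),.066),(T(545,245),.05)):print(ray("top",uv,z).round(3))
E
python3 fit.py
```

```text
[ 0.62058618 -0.02367782 -0.38406779  1.62155172] -22.005463546947247
[[-0.4, 0.2], [-0.8, -0.5], [-0.2, 0.7], [-0.3, 0.1], [-1.4, 0.3], [0.1, -2.2], [0.5, -3.0], [0.2, -1.2], [-0.8, 0.5], [0.2, 0.2], [0.0, -0.7], [1.4, -2.4]]
lip [ 0.679  -0.0473  0.046 ]
hinge [0.5557 0.0026 0.0365]
edge [0.5497 0.005  0.1643]
stepflat [ 0.6243 -0.0252  0.047 ]
[0.716 0.076 0.066]
[ 0.62  -0.155  0.05 ]
```

```bash
cat > go.py <<'E'
import sys
from fit import W,p
from h import *
from scipy.spatial.transform import Rotation as Ro
# usage: go.py x y z (mm, case frame, finger front-face centre = TCP+9mm in case x)
s=env.state();Rm=Ro.from_euler("xyz",s["tcp_rot"]).as_matrix();e=s["ee_pos"]
c,sn=np.cos(p[2]),np.sin(p[2]);d=e-np.array([p[0],p[1],0]);
print("t",s["time"],"case mm (front face)",np.round([1e3*(c*d[0]+sn*d[1])+9,1e3*(-sn*d[0]+c*d[1]),1e3*d[2]],1),"rot",np.round(s["tcp_rot"],4),"F",np.round(s["wrist_force"],1),"w",round(s["grip_width"],4))
Rc=np.array([[c,-sn,0],[sn,c,0],[0,0,1]]);print("F case",np.round(Rc.T@s["wrist_force"],1))
if len(sys.argv)>3:
    t=W(p,np.array([float(v) for v in sys.argv[1:4]])-[9,0,0]);print("tool units",np.round(Rm.T@(t-e)/.05,3))
    want=Ro.from_euler("xyz",[np.pi,0,p[2]]).as_matrix();print("turn deg",np.round(np.degrees(Ro.from_matrix(Rm.T@want).as_rotvec()),2))
E
python3 go.py -115 0 200
```

```text
t 0.1 case mm (front face) [-218.2 -722.8  201.6] rot [-3.140e+00  1.000e-04  2.249e-01] F [0.4 0.6 0.5] w 0.088
F case [0.1 0.7 0.5]
tool units [  9.961 -10.677   0.048]
turn deg [-0.09  0.04 34.89]
```

```bash
python3 -m pendant '[0.2,-0.6,0,0,0,0,0, 0.4,-0.6,0,0,0,0,0, 0.5,-0.55,0,0,0,0,0, 0.5,-0.55,0,0,0,0,0, 0.5,-0.55,0,0,0,0,0, 0.5,-0.55,0,0,0,0,0, 0.5,-0.55,0,0,0,0,0, 0.5,-0.55,0,0,0,0,0, 0.5,-0.55,0,0,0,0,0, 0.5,-0.5,0,0,0,0,0, 0.4,-0.4,0,0,0,0,0, 0,0,0,0,0,0,0]'; python3 go.py -115 0 200
```

```text
time: 1.3
ee_pos: [0.3189, -0.2601, 0.2023]
tcp_rot: [-3.14, -0.001, 0.232]
wrist_force: [0.4, -0.5, -0.2]
grip_width: 0.0005
finger_force: 0.0
t 1.3 case mm (front face) [-182.1 -332.3  202.3] rot [-3.1403e+00 -1.2000e-03  2.3240e-01] F [ 0.4 -0.5 -0.2] w 0.0005
F case [ 0.5 -0.4 -0.2]
tool units [ 4.937 -4.646  0.059]
turn deg [-0.09 -0.05 35.32]
```

```bash
python3 -m pendant '[0.5,-0.5,0,0,0,0,0, 0.5,-0.5,0,0,0,0,0, 0.5,-0.5,0,0,0,0,0, 0.5,-0.5,0,0,0,0,0, 0.5,-0.5,0,0,0,0,0, 0.5,-0.5,0,0,0,0,0, 0.5,-0.5,0,0,0,0,0, 0.5,-0.5,0,0,0,0,0, 0.4,-0.4,0,0,0,0,0, 0.3,-0.2,0,0,0,0,0, 0.2,0,0,0,0,0,0, 0,0,0,0,0,0,0]'; python3 -m pendant '[0,0,0,0,0,7,0,0,0,0,0,0,7,0,0,0,0,0,0,7,0,0,0,0,0,0,7,0,0,0,0,0,0,7,0,0,0,0,0,0,0,0]';python3 go.py -110 0 130
```

```text
time: 2.5
ee_pos: [0.5054, 0.0144, 0.2021]
tcp_rot: [3.141, -0.001, 0.224]
wrist_force: [-0.4, -1.1, 0.8]
grip_width: 0.0008
finger_force: 0.0
time: 3.1
ee_pos: [0.5034, 0.0132, 0.2022]
tcp_rot: [3.14, 0.0, -0.389]
wrist_force: [-0.4, 0.1, -0.4]
grip_width: 0.0003
finger_force: 0.0
t 3.1 case mm (front face) [-113.5   -9.7  202.2] rot [ 3.1399e+00  5.0000e-04 -3.8930e-01] F [-0.4  0.1 -0.4] w 0.0003
F case [-0.4 -0.  -0.4]
tool units [ 0.069 -0.197  1.444]
turn deg [ 0.1   0.03 -0.3 ]
```

```bash
python3 -m pendant '[0,-0.1,0.4,0,0,0,0, 0,-0.1,0.4,0,0,-0.3,0, 0,0,0.4,0,0,0,0, 0,0,0.4,0,0,0,0, 0,0,0.14,0,0,0,0, 0,0,0,0,0,0,0, 0.2,0,0,0,0,0,0, 0.2,0,0,0,0,0,0, 0,0,0,0,0,0,0]';python3 go.py -40 0 115
python3 -m pendant '[0.15,0,0,0,0,0,0, 0.15,0,0,0,0,0,0, 0.15,0,0,0,0,0,0, 0.15,0,0,0,0,0,0,0.15,0,0,0,0,0,0, 0.15,0,0,0,0,0,0,0,0,0,0,0,0,0]';python3 go.py -20 0 115
python3 -c "
from h import *
cv2.imwrite('pics/s1.png',cv2.resize(env.snapshot('scene')[120:280,220:420],(800,640)[:2] if 0 else (750,600),interpolation=3))"
```

```text
time: 4.0
ee_pos: [0.5296, 0.016, 0.1163]
tcp_rot: [-3.14, -0.004, -0.382]
wrist_force: [0.1, -1.2, 0.5]
grip_width: 0.0003
finger_force: 0.0
t 4.0 case mm (front face) [-90.2   2.7 116.3] rot [-3.1403 -0.0043 -0.3821] F [ 0.1 -1.2  0.5] w 0.0003
F case [ 0.6 -1.   0.5]
tool units [1.004 0.057 0.03 ]
turn deg [-0.07 -0.25  0.11]
time: 4.7
ee_pos: [0.5697, -0.0002, 0.1153]
tcp_rot: [-3.141, -0.001, -0.382]
wrist_force: [0.1, 1.0, -0.1]
grip_width: 0.0005
finger_force: 0.0
t 4.7 case mm (front face) [-47.    2.7 115.3] rot [-3.1414e+00 -1.4000e-03 -3.8160e-01] F [ 0.1  1.  -0.1] w 0.0005
F case [-0.3  1.  -0.1]
tool units [0.539 0.054 0.007]
turn deg [-0.01 -0.08  0.14]
```

View pics/s1.png

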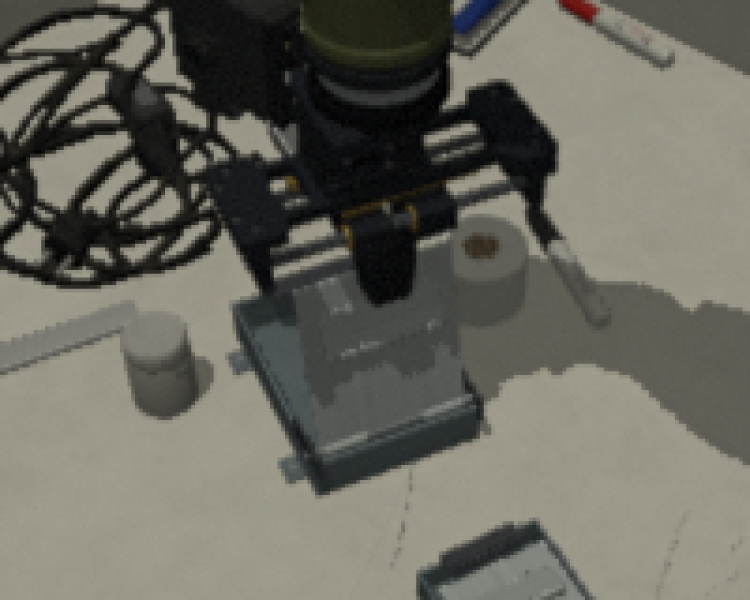

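The picture shows the closed fingertips at (385,295), pressing on the flap's centre above the step and tilting it. I'll push on, then back off and go in below the step.

```bash
python3 -m pendant '[0.15,0,0,0,0,0,0, 0.15,0,0,0,0,0,0, 0.15,0,0,0,0,0,0, 0.15,0,0,0,0,0,0,0,0,0,0,0,0,0]';python3 go.py
python3 -m pendant '[-0.3,0,0,0,0,0,0, -0.3,0,0,0,0,0,0, -0.3,0,0,0,0,0,0, 0,0.05,0.3,0,0,0,0, 0,0,0.3,0,0,0,0, 0,0,0,0,0,0,0,0,0,0,0,0,0,0]';python3 go.py -38 0 86
python3 -c "
from h import *
cv2.imwrite('pics/s2.png',cv2.resize(env.snapshot('scene')[160:270,250:390],(760,600),interpolation=3))"
```

```text
time: 5.25
ee_pos: [0.5977, -0.0115, 0.1153]
tcp_rot: [-3.141, -0.002, -0.382]
wrist_force: [0.2, -0.5, 0.4]
grip_width: 0.0007
finger_force: 0.0
t 5.25 case mm (front face) [-16.8   2.7 115.3] rot [-3.1414e+00 -1.7000e-03 -3.8160e-01] F [ 0.2 -0.5  0.4] w 0.0007
F case [ 0.3 -0.4  0.4]
time: 5.95
ee_pos: [0.5536, 0.0037, 0.0854]
tcp_rot: [3.142, 0.0, -0.381]
wrist_force: [0.5, -0.7, 0.7]
grip_width: 0.0004
finger_force: 0.0
t 5.95 case mm (front face) [-63.3   0.3  85.4] rot [ 3.1415e+00  1.0000e-04 -3.8080e-01] F [ 0.5 -0.7  0.7] w 0.0004
F case [ 0.8 -0.4  0.7]
tool units [ 0.506  0.007 -0.011]
turn deg [0.   0.   0.19]
```

View pics/s2.png

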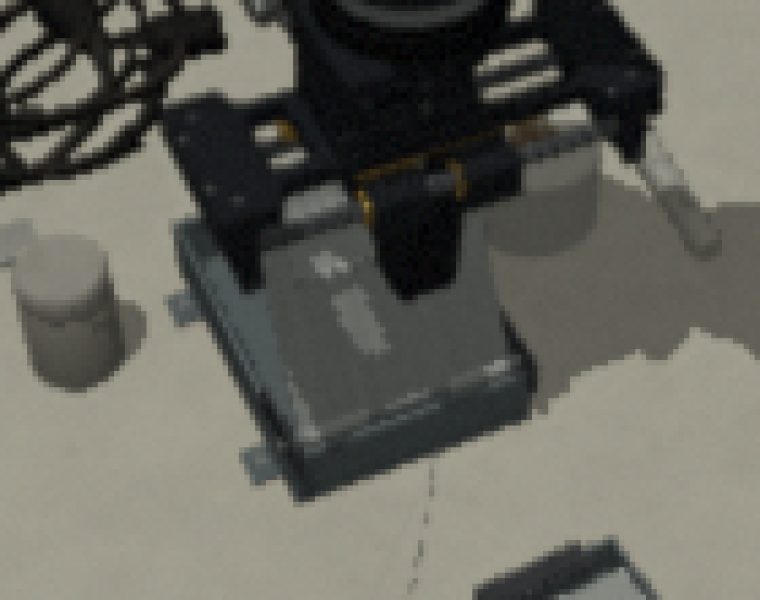

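The fingertips at (410,295) now face the plain part of the flap below the step, and the flap is leaning forward. Next I follow the arc down.

```bash
python3 -m pendant '[0.16,0,0,0,0,0,0, 0.16,0,0,0,0,0,0, 0.16,0,0,0,0,0,0, 0.1,0,0.06,0,0,0,0, 0.1,0,0.08,0,0,0,0, 0.1,0,0.12,0,0,0,0, 0.1,0,0.12,0,0,0,0, 0,0,0,0,0,0,0]';python3 go.py
python3 -m pendant '[0.06,0,0.14,0,0,0,0, 0.06,0,0.14,0,0,0,0, 0.03,0,0.1,0,0,0,0, 0.03,0,0.1,0,0,0,0, 0,0,0.1,0,0,0,0, 0,0,0,0,0,0,0]';python3 go.py -10 0 38
```

```text
time: 6.8
ee_pos: [0.5944, -0.013, 0.0652]
tcp_rot: [3.141, 0.001, -0.381]
wrist_force: [-0.5, 0.2, 0.5]
grip_width: 0.0005
finger_force: 0.0
t 6.8 case mm (front face) [-19.3   0.   65.2] rot [ 3.141e+00  9.000e-04 -3.812e-01] F [-0.5  0.2  0.5] w 0.0005
F case [-0.5 -0.   0.5]
time: 7.4
ee_pos: [0.6023, -0.016, 0.0365]
tcp_rot: [3.141, 0.001, -0.381]
wrist_force: [-0.5, 0.2, 1.3]
grip_width: 0.0004
finger_force: 0.2
t 7.4 case mm (front face) [-10.8   0.2  36.5] rot [ 3.1412e+00  9.0000e-04 -3.8070e-01] F [-0.5  0.2  1.3] w 0.0004
F case [-0.5  0.   1.3]
tool units [ 0.016  0.005 -0.03 ]
turn deg [0.03 0.05 0.19]
```

```bash
python3 -m pendant '[0,0,0.03,0,0,0,0, 0,0,0,0,0,0,0]';python3 -m pendant '[0,0,0.03,0,0,0,0, 0,0,0,0,0,0,0]'; python3 go.py
python3 -c "
from h import *
cv2.imwrite('pics/s3.png',cv2.resize(env.snapshot('scene')[160:270,250:390],(760,600),interpolation=3))"
```

```text
time: 7.6
ee_pos: [0.6028, -0.0161, 0.0359]
tcp_rot: [3.142, -0.0, -0.381]
wrist_force: [-0.1, 0.3, 0.5]
grip_width: 0.0006
finger_force: 0.4
time: 7.8
ee_pos: [0.6032, -0.0162, 0.0345]
tcp_rot: [-3.141, -0.001, -0.381]
wrist_force: [-0.3, -0.4, 1.7]
grip_width: 0.0005
finger_force: 0.5
t 7.8 case mm (front face) [-9.9  0.4 34.5] rot [-3.1414e+00 -9.0000e-04 -3.8090e-01] F [-0.3 -0.4  1.7] w 0.0005
F case [-0.1 -0.5  1.7]
```

View pics/s3.png

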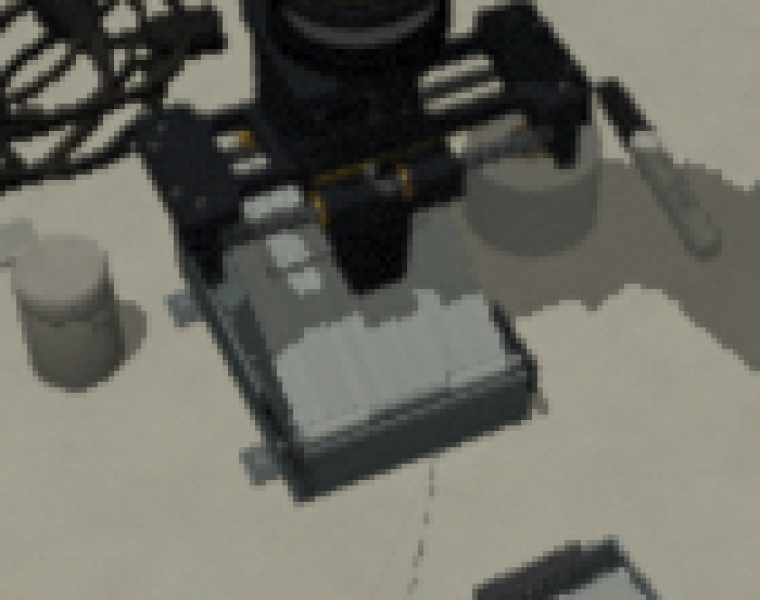

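The fingers press on the plain face behind the step and the flap looks nearly flat. I'll press further until the stop shows in the force.

```bash
for i in 1 2 3; do python3 -m pendant '[0,0,0.03,0,0,0,0, 0,0,0,0,0,0,0]' | egrep 'ee_pos|wrist_f'; done; python3 go.py
```

```text
ee_pos: [0.6029, -0.016, 0.0328]
wrist_force: [0.6, -0.5, 1.6]
ee_pos: [0.6028, -0.016, 0.0312]
wrist_force: [0.3, 0.5, 1.8]
ee_pos: [0.6027, -0.016, 0.0296]
wrist_force: [0.9, 0.9, 0.6]
t 8.45 case mm (front face) [-10.5   0.4  29.6] rot [ 3.1415e+00  1.0000e-04 -3.8080e-01] F [0.9 0.9 0.6] w 0.0003
F case [0.5 1.2 0.6]
```

```bash
python3 -c "
from h import *
a=cv2.resize(env.snapshot('scene')[180:260,270:370],(400,320),interpolation=3)
b=cv2.resize(env.snapshot('top')[135:235,250:375],(400,320),interpolation=3)
cv2.imwrite('pics/s4.png',np.clip(np.hstack([a,b])*1.7,0,255).astype('uint8'))
from fit import W,p
print(env.state()['ee_pos'],proj('scene',env.state()['ee_pos']),proj('top',env.state()['ee_pos']))
P=lambda f,t=0:[W(p,np.array([-70+t+128*np.cos(f),y,36.5+128*np.sin(f)])) for y in(52,-52)]
for f in(0,.1,.2,.3):print(f,proj('scene',P(f)).round(1).tolist(),proj('top',P(f)).round(1).tolist())"
```

```text
[ 0.60273078 -0.01602002  0.02974694] [[317.67575064 220.41720802]] [[302.55799618 193.55081495]]
0 [[288.2, 204.7], [324.1, 193.0]] [[294.6, 155.7], [334.9, 171.3]]
0.1 [[287.8, 201.5], [324.2, 189.8]] [[294.1, 154.7], [334.9, 170.5]]
0.2 [[287.7, 198.7], [324.4, 186.9]] [[293.5, 154.1], [334.7, 170.1]]
0.3 [[287.6, 196.1], [324.8, 184.3]] [[292.6, 154.1], [334.4, 170.2]]
```

View pics/s4.png

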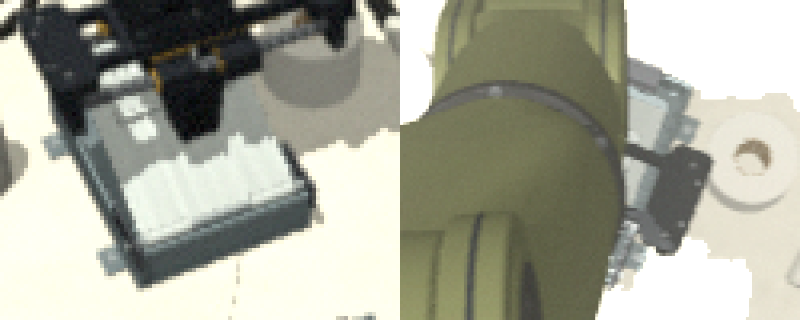

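```bash
python3 -c "
from h import *
print(proj('scene',[[.5697,-.0002,.1153],[.5536,.0037,.0854],[.6032,-.0162,.0345]]))
from fit import W,p
print(proj('scene',[W(p,np.array(v,float)) for v in((-18,17,38),(-18,-17,38),(-18,17,30),(-18,-17,30),(-84,52,38),(-78,60,0),(4,40,47),(4,-40,47))]))"
for i in 1 2; do python3 -m pendant '[0,0,0.03,0,0,0,0, 0,0,0,0,0,0,0]' | egrep 'ee_pos|wrist_f'; done
```

```text
[[321.82534255 207.79258089]
 [325.80204067 220.63925142]
 [317.53972277 219.07730696]]
[[311.35523345 219.99660206]
 [323.60111292 215.79041124]
 [311.48862081 222.02844923]
 [323.65726401 217.82918992]
 [308.39150512 243.60035028]
 [305.24304153 252.1172986 ]
 [299.54522862 214.58473817]
 [328.22655868 204.94190148]]
ee_pos: [0.6027, -0.0161, 0.0282]
wrist_force: [-0.2, 0.8, 0.5]
ee_pos: [0.6027, -0.016, 0.0266]
wrist_force: [0.4, -0.2, 0.7]
```

Across the pictures the real closed fingertips appear about 20 mm above the reported TCP. So the flap is not on its stop yet, and I'll keep descending with force checks.

```bash
for i in 1 2 3 4; do python3 -m pendant '[0,0,0.03,0,0,0,0, 0,0,0,0,0,0,0]' | egrep 'ee_pos|wrist_f'; done
python3 -c "
from h import *
a=cv2.resize(env.snapshot('scene')[180:260,270:370],(750,600),interpolation=3)
cv2.imwrite('pics/s5.png',np.clip(a*1.3,0,255).astype('uint8'))"
```

```text
ee_pos: [0.6027, -0.0161, 0.0251]
wrist_force: [0.8, 0.3, 1.6]
ee_pos: [0.6027, -0.0161, 0.0237]
wrist_force: [0.2, 0.1, 1.4]
ee_pos: [0.6027, -0.0161, 0.0222]
wrist_force: [-0.4, -0.0, 1.9]
ee_pos: [0.6027, -0.0161, 0.0206]
wrist_force: [0.2, -0.6, 1.4]
```

View pics/s5.png

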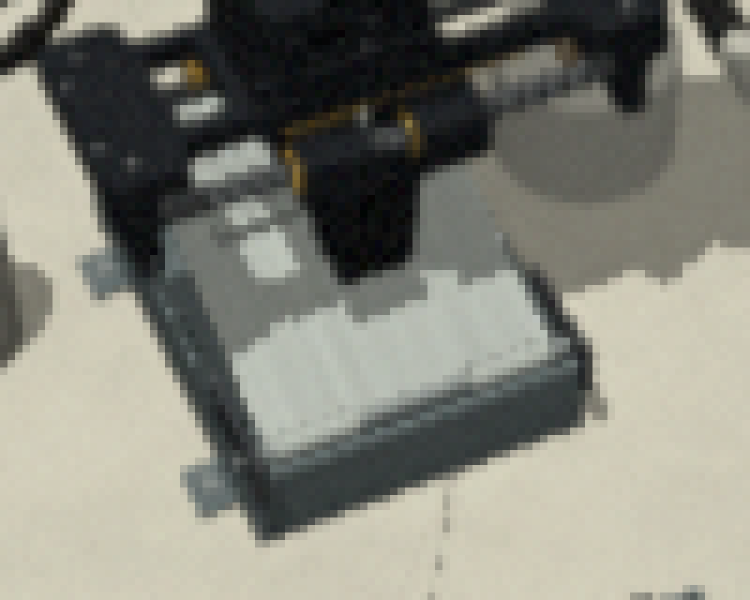

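The flap is nearly flat now, with its left side at (170,230)–(260,440) still slightly above the tray rim. I'll keep pressing.

```bash
for i in 1 2 3 4 5 6; do python3 -m pendant '[0,0,0.03,0,0,0,0, 0,0,0,0,0,0,0]' | egrep 'ee_pos|wrist_f'; done; python3 go.py
```

```text
ee_pos: [0.6027, -0.0161, 0.0192]
wrist_force: [0.6, -0.1, 1.8]
ee_pos: [0.6027, -0.0161, 0.0177]
wrist_force: [1.3, -0.5, 1.4]
ee_pos: [0.6027, -0.0161, 0.0161]
wrist_force: [1.6, -0.5, 1.2]
ee_pos: [0.6027, -0.0161, 0.0147]
wrist_force: [0.6, 0.5, 1.8]
ee_pos: [0.6027, -0.0161, 0.0132]
wrist_force: [0.5, -0.6, 1.7]
ee_pos: [0.6028, -0.0161, 0.0117]
wrist_force: [1.0, -0.7, 1.6]
t 11.0 case mm (front face) [-10.4   0.3  11.7] rot [ 3.1415e+00 -1.0000e-04 -3.8090e-01] F [ 1.  -0.7  1.6] w 0.0003
F case [ 1.2 -0.2  1.6]
```

```bash
for i in 1 2 3 4 5; do python3 -m pendant '[0,0,0.03,0,0,0,0, 0,0,0,0,0,0,0]' | egrep 'ee_pos|wrist_f'; done; python3 -c "
from h import *
b=cv2.imread('pics/s5.png')
a=env.snapshot('scene');cv2.imwrite('pics/raw6.png',a)
a=np.clip(cv2.resize(a[180:260,270:370],(750,600),interpolation=3)*1.3,0,255)
print(np.abs(a-b).mean())"
```

```text
ee_pos: [0.6027, -0.0161, 0.0101]
wrist_force: [0.9, -0.3, 1.6]
ee_pos: [0.6028, -0.0161, 0.0087]
wrist_force: [1.4, -0.5, 2.1]
ee_pos: [0.6027, -0.0161, 0.0072]
wrist_force: [1.1, -0.5, 1.5]
ee_pos: [0.6028, -0.0161, 0.0057]
wrist_force: [-0.0, -0.7, 1.6]
ee_pos: [0.6028, -0.0161, 0.0042]
wrist_force: [1.3, -0.4, 1.2]
14.569960296296298
```

```bash
python3 -c "
import cv2,numpy as np
a=cv2.imread('pics/raw6.png')[170:260,260:380]
cv2.imwrite('pics/s6.png',np.clip(cv2.resize(a,(800,600),interpolation=2)*1.4,0,255).astype('uint8'))"
```

```text
(no output)
```

View pics/s6.png

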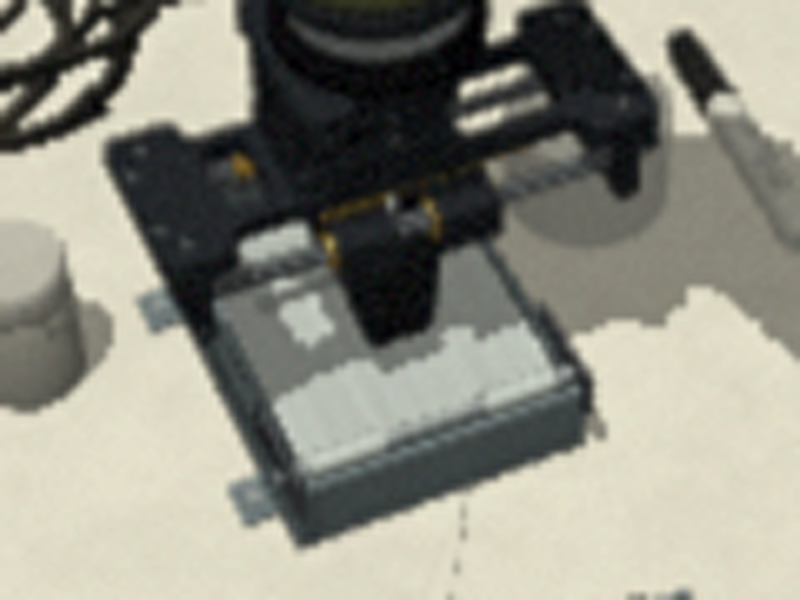

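The back edge of the fingertips sits at pixel (318,221), which fits z≈38 mm at case x≈-29. So the tips are consistently about 33 mm above the reported TCP, and the flap is only now reaching flat. I'll press on to the stop.

```bash
for i in 1 2 3 4; do python3 -m pendant '[0,0,0.03,0,0,0,0, 0,0,0,0,0,0,0]' | egrep 'ee_pos|wrist_f'; done; python3 go.py
```

```text
ee_pos: [0.6026, -0.0161, 0.0026]
wrist_force: [0.9, -0.1, 2.2]
ee_pos: [0.6027, -0.016, 0.0017]
wrist_force: [0.2, -1.3, 5.9]
ee_pos: [0.6028, -0.016, 0.0011]
wrist_force: [-1.7, -0.0, 14.3]
ee_pos: [0.6028, -0.016, 0.0006]
wrist_force: [-4.0, -0.2, 21.6]
t 12.85 case mm (front face) [-10.3   0.5   0.6] rot [-3.1413e+00 -4.0000e-04 -3.8100e-01] F [-4.  -0.2 21.6] w 0.0002
F case [-3.7 -1.6 21.6]
```

Stop reached at 21 N. I'll ease to about 8 N and slide forward to the step wall.

```bash
python3 -m pendant '[0,0,-0.05,0,0,0,0, 0,0,0,0,0,0,0]' | egrep 'ee_pos|wrist_f'; for i in 1 2 3 4 ; do python3 -m pendant '[0.03,0,0,0,0,0,0, 0.03,0,0,0,0,0,0, 0.03,0,0,0,0,0,0]' >/dev/null;python3 go.py; done
```

```text
ee_pos: [0.6027, -0.0161, 0.0016]
wrist_force: [-0.2, 0.2, 7.9]
t 13.35 case mm (front face) [-8.2  0.4  1.2] rot [ 3.141   0.0042 -0.3803] F [-4.3  1.  12.4] w 0.0004
F case [-4.3 -0.7 12.4]
t 13.65 case mm (front face) [-3.7  0.4  1.3] rot [ 3.1409  0.0042 -0.3803] F [-4.7  1.3 12.7] w 0.0008
F case [-4.8 -0.6 12.7]
t 13.95 case mm (front face) [0.8 0.4 1.3] rot [ 3.141   0.0041 -0.3804] F [-3.8  1.4 11.8] w 0.0004
F case [-4.  -0.1 11.8]
t 14.25 case mm (front face) [5.3 0.5 1.2] rot [ 3.141   0.0042 -0.3804] F [-2.6  0.8 11.3] w 0.0004
F case [-2.7 -0.2 11.3]
```

```bash
for i in 1 2 3 4 ; do python3 -m pendant '[0.03,0,0,0,0,0,0, 0.03,0,0,0,0,0,0, 0.03,0,0,0,0,0,0]' >/dev/null;python3 go.py; done
```

```text
t 14.55 case mm (front face) [9.5 0.5 1.2] rot [ 3.1409  0.0048 -0.3804] F [-6.   2.2 12.6] w 0.0003
F case [-6.4 -0.3 12.6]
t 14.85 case mm (front face) [9.3 0.5 0.7] rot [ 3.1396  0.0135 -0.3795] F [-12.    4.5  18.5] w 0.0007
F case [-12.9  -0.3  18.5]
t 15.15 case mm (front face) [13.5  0.4  0.7] rot [ 3.1395  0.0139 -0.3793] F [-10.    4.5  16.1] w 0.0003
F case [-11.    0.4  16.1]
t 15.45 case mm (front face) [18.8  0.5  0.6] rot [ 3.1397  0.0126 -0.3795] F [-9.9  3.  14.7] w 0.0002
F case [-10.3  -0.9  14.7]
```

```bash
for i in 1 2 3 4 5; do python3 -m pendant '[0.03,0,0,0,0,0,0, 0.03,0,0,0,0,0,0]' >/dev/null;python3 go.py; done
```

```text
t 15.65 case mm (front face) [22.2  0.5  0.6] rot [ 3.1398  0.0119 -0.3796] F [-9.7  3.  14.4] w 0.0002
F case [-10.1  -0.9  14.4]
t 15.85 case mm (front face) [25.2  0.5  0.4] rot [ 3.1398  0.0121 -0.3798] F [-10.6   4.3  13.6] w 0.0004
F case [-11.4   0.   13.6]
t 16.05 case mm (front face) [25.1  0.5 -0. ] rot [ 3.139   0.018  -0.3793] F [-14.8   5.5  17.1] w 0.0007
F case [-15.8  -0.5  17.1]
t 16.25 case mm (front face) [25.   0.5 -0.4] rot [ 3.1382  0.0238 -0.3787] F [-19.7   6.8  19.2] w 0.0006
F case [-20.8  -1.   19.2]
t 16.45 case mm (front face) [24.8  0.5 -0.8] rot [ 3.1374  0.0296 -0.3783] F [-22.8   8.5  21.4] w 0.0007
F case [-24.4  -0.7  21.4]
```

```bash
for i in 1 2 3; do python3 -m pendant '[0.04,0,0,0,0,0,0, 0.04,0,0,0,0,0,0]' >/dev/null;python3 go.py; done
```

```text
t 16.65 case mm (front face) [24.7  0.5 -1.3] rot [ 3.1363  0.0375 -0.3776] F [-28.6  11.7  26. ] w 0.0003
F case [-30.9   0.1  26. ]
t 16.85 case mm (front face) [24.6  0.5 -1.8] rot [ 3.1352  0.0453 -0.377 ] F [-35.9  13.8  29.6] w 0.0006
F case [-38.4  -0.6  29.6]
t 17.05 case mm (front face) [24.4  0.5 -2.4] rot [ 3.1342  0.0533 -0.3766] F [-41.1  15.2  32.8] w 0.0006
F case [-43.8  -1.4  32.8]
```

Solid hard stop at 44 N. Next: unload the push, lift straight up, and retreat.

```bash
python3 -m pendant '[-0.1,0,0,0,0,0,0, -0.1,0,0,0,0,0,0,-0.04,0,0,0,0,0,0,0,0,0,0,0,0,0]' >/dev/null;python3 go.py;python3 -m pendant '[0,0,-0.05,0,0,0,0,0,0,-0.05,0,0,0,0,0,0,-0.1,0,0,0,0,0,0,-0.1,0,0,0,0,0,0,-0.1,0,0,0,0,0,0,-0.2,0,0,0,0,0,0,0,0,0,0,0]'>/dev/null;python3 go.py
python3 -c "
from h import *
cv2.imwrite('pics/raw7.png',env.snapshot('scene'))"
```

```text
t 17.45 case mm (front face) [24.9  0.5 -0.7] rot [ 3.1374  0.0288 -0.3781] F [-21.2   8.   20.7] w 0.0001
F case [-22.7  -0.5  20.7]
t 18.15 case mm (front face) [42.3  0.8 32.2] rot [-3.1408 -0.0034 -0.3811] F [0.7 0.6 0.5] w 0.0003
F case [0.4 0.8 0.5]
```

```bash
python3 -m pendant '[0,0,-0.4,0,0,0,0,0,0,-0.5,0,0,0,0,0,0,-0.5,0,0,0,0,0,0,-0.5,0,0,0,0,0,0,-0.5,0,0,0,0,-0.3,0,0,0,0,0,0,0,-0.5,0.5,0,0,0,0,0,-0.5,0.5,0,0,0,0,0,-0.5,0.5,0,0,0,0,0,-0.5,0.5,0,0,0,0,0,-0.5,0.5,0,0,0,0,0]'>/dev/null;python3 -m pendant '[-0.4,0.5,0,0,0,0,0,-0.4,0.5,0,0,0,0,0,-0.3,0.5,0,0,0,0,0,0,0.5,0,0,0,0,0,0,0.4,0,0,0,0,0,0,0.4,0,0,0,0,0,0,0,0,0,0,0,0]'>/dev/null;python3 go.py
python3 - <<'E'
from h import *
from fit import W,p
a=env.snapshot('top');b=env.snapshot('scene');cv2.imwrite('pics/t8.png',a);cv2.imwrite('pics/s8.png',b)
for n,im in(('top',a),('scene',b)):
    g=cv2.cvtColor(im,cv2.COLOR_BGR2GRAY).astype(np.float32)
    xs=np.arange(-90,96,3)
    for y in(-46,-20,20,46):   # profile along case x on plane z=38
        uv=proj(n,[W(p,np.array([x,y,38.])) for x in xs]).astype(np.float32)
        v=cv2.remap(g,uv[:,0].reshape(1,-1),uv[:,1].reshape(1,-1),1)[0]
        print(n,y,' '.join(f'{x}:{q:.0f}' for x,q in zip(xs,v)))
E
```

```text
t 18.9 case mm (front face) [ -13.2 -144.    31.1] rot [ 3.1387e+00 -9.0000e-04 -3.8660e-01] F [ 0.3 -0.4  0.3] w 0.0004
F case [ 0.4 -0.2  0.3]
top -46 -90:183 -87:183 -84:180 -81:180 -78:178 -75:85 -72:110 -69:85 -66:111 -63:123 -60:123 -57:122 -54:124 -51:119 -48:146 -45:164 -42:121 -39:111 -36:68 -33:67 -30:65 -27:71 -24:69 -21:69 -18:91 -15:73 -12:73 -9:63 -6:71 -3:69 0:77 3:63 6:68 9:66 12:74 15:99 18:72 21:70 24:70 27:74 30:64 33:74 36:114 39:159 42:174 45:173 48:180 51:169 54:177 57:170 60:177 63:171 66:173 69:170 72:167 75:173 78:168 81:155 84:120 87:144 90:178 93:181
top -20 -90:183 -87:184 -84:184 -81:184 -78:181 -75:95 -72:115 -69:95 -66:116 -63:122 -60:121 -57:121 -54:122 -51:123 -48:155 -45:166 -42:154 -39:175 -36:176 -33:176 -30:176 -27:176 -24:176 -21:176 -18:177 -15:177 -12:177 -9:177 -6:177 -3:177 0:176 3:176 6:176 9:176 12:176 15:176 18:176 21:176 24:176 27:164 30:144 33:163 36:154 39:157 42:157 45:154 48:152 51:153 54:152 57:156 60:163 63:172 66:168 69:103 72:72 75:79 78:86 81:86 84:84 87:94 90:156 93:180
top 20 -90:180 -87:181 -84:182 -81:182 -78:168 -75:105 -72:
[... 1961 characters left out ...]
133 -9:132 -6:132 -3:133 0:133 3:132 6:132 9:133 12:134 15:134 18:133 21:134 24:123 27:91 30:76 33:97 36:124 39:126 42:124 45:122 48:121 51:121 54:122 57:126 60:134 63:130 66:111 69:81 72:59 75:52 78:52 81:51 84:55 87:80 90:117 93:146
scene 46 -90:45 -87:46 -84:47 -81:59 -78:83 -75:74 -72:56 -69:49 -66:50 -63:50 -60:49 -57:58 -54:88 -51:128 -48:138 -45:127 -42:128 -39:135 -36:135 -33:134 -30:134 -27:133 -24:134 -21:133 -18:133 -15:134 -12:133 -9:134 -6:133 -3:133 0:133 3:134 6:134 9:134 12:133 15:133 18:133 21:133 24:133 27:133 30:134 33:133 36:133 39:134 42:133 45:134 48:132 51:134 54:134 57:132 60:132 63:134 66:134 69:134 72:133 75:135 78:141 81:148 84:153 87:154 90:154 93:154invalid input
```

The flap lies flat with its edge at x≈78 mm and the step at about 24 mm, so it is fully home. The lift call was refused because I mistyped a row, so I raise the arm now and check the loose items.

```bash
python3 -m pendant '[0,0,-0.4,0,0,0,0,0,0,-0.5,0,0,0,0,0,0,-0.5,0,0,0,0,0,0,-0.5,0,0,0,0,0,0,-0.4,0,0,0,0]'>/dev/null;python3 -m pendant '[-0.5,0.5,0,0,0,0,0,-0.5,0.5,0,0,0,0,0,-0.4,0.5,0,0,0,0,0,-0.2,0.5,0,0,0,0,0,0,0.5,0,0,0,0,0,0,0.5,0,0,0,0,0,0,0,0,0,0,0,0]'>/dev/null;python3 go.py
python3 - <<'E'
from h import *
a=env.snapshot('top');b=env.snapshot('scene');cv2.imwrite('pics/t9.png',a);cv2.imwrite('pics/s9.png',b)
for n,im in(('top',a),('scene',b)):
    o=cv2.imread(f'pics/{n}0.png')
    R={'top':dict(jar=(252,132,278,162),roll=(342,168,382,203),marker=(370,173,402,226)),'scene':dict(jar=(250,200,275,233),roll=(347,177,364,207),marker=(360,172,385,208))}[n]
    for k,(x,y,X,Y) in R.items():
        d=np.abs(o[y:Y,x:X].astype(int)-im[y:Y,x:X]);print(n,k,d.mean().round(1),(d.max(2)>40).sum())
print(np.abs(cv2.imread('pics/s8.png')[180:255,280:345].astype(int)-b[180:255,280:345]).mean())
E
```

```text
t 20.2 case mm (front face) [ -92.9 -292.1  146.1] rot [ 3.1402e+00 -1.1000e-03 -3.8450e-01] F [-0.2  0.1  0.1] w 0.0003
F case [-0.2 -0.   0.1]
top jar 9.4 0
top roll 9.8 0
top marker 9.3 0
scene jar 5.4 0
scene roll 5.6 0
scene marker 6.2 0
5.471452991452991
```

Nothing beside the case has moved: no changed pixels on the jar, roll or marker. The flap stays shut and the robot is clear.

```bash
python3 -c "
from plant import env
print(env.hand_in())"
```

```text
the job is handed in; nothing more can be done
None
```

The connector case is closed: the flap was folded flat, pushed to its hard stop under the lip, and stayed shut after the robot let go; the jar, label roll and marker did not move, the plug under the flap was not checked afterwards, and the job was handed in at about 20 s.

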